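# Take the kit pile apart and put each thing in its place

## Task

A kit is piled up on the bench: a flat blue carton carries a grey block with a bottle standing deep in its well, and a brass rim lock cylinder. Take the pile apart one thing at a time: stand the bottle upright near the middle of the flat cork coaster, the block well-up in the square metal tray, the lock cylinder face up in the round metal dish, and lay the carton flat in the long wooden tray. Take the bottle out before you move the block, do not move the carton until it carries nothing, and leave the yellow screwdriver and the yellow oil bottle where they are.

Things in the scene. Friction and masses are not known exactly. Their poses are not given: they have to be found in the camera images.
- bottle_centre (a point): Centre of the white bottle with red cap, 95 mm tall, 47.5 mm above its base, z up. About 38 mm across, it acts as a 35 mm square: grip along its x or y (parallel to the block's sides). It starts in the block's well, 43 mm of it above the block: grip that part, lift straight up over 55 mm. Carry it clear of the big black bag behind the work (270 mm high, from 0.53 m ahead).
- block_centre (a point): Centre of the grey plastic block, 54 x 54 mm and 58 mm tall, with a square well 40 x 40 mm, 52 mm deep, open at the top (2 mm free on each side of the bottle). This point lies on its axis 29 mm above its base; z up, x and y along its sides (x across the carton at the start). It stands loose on one end of the carton. About 0.25 kg; grip across the 54 mm, along x.
- rimcyl_centre (a point): Centre of the brass rim lock cylinder, round, standing face up: 31 mm tall, flange 39 mm across at the top, foot 31 mm. This point lies 15.5 mm above its base; z up. It stands loose on the other end of the carton from the block, some 20 mm from it; the block is 27 mm taller and can bar a wide gripper, so move it first. Grip the flange, fingers closing along the carton's x.
- carton_centre (a point): Centre of the flat blue carton, 67 mm (local x) x 120 mm (local y) x 45 mm tall, z up, lying flat on the bench at the bottom of the pile. This point lies 22.5 mm above its base. About 0.2 kg; grip across the 67 mm, along x.
- coaster: Flat round cork coaster without a rim, 80 mm across, 4 mm thick, fixed to the bench. Origin at the middle of its underside, z up. Place of the bottle.
- square_tray: Square metal tray, 82 x 82 mm outside, 76 x 76 mm inside, floor 3 mm thick, rim 9 mm high over the bench, fixed. Origin at the middle of its underside; x and y along its sides. Place of the block.
- dish: Small round metal dish, 66 mm across at the rim and 60 mm inside, floor 3 mm thick, rim 9 mm high over the bench, fixed. Origin at the middle of its underside. Place of the lock cylinder.
- long_tray: Long wooden tray, 95 mm (local x) x 150 mm (local y) outside, 89 x 144 mm inside, floor 3 mm thick, rim 9 mm high over the bench, fixed. Origin at the middle of its underside. Place of the carton, its long side along the tray's long side.
- driver: Yellow-handled screwdriver, 176 mm long (along its y), 28 mm high, lying loose near the front edge of the bench, right of the work. Origin at the middle of its underside. To be left alone.
- oil: Yellow oil bottle with black cap, 44 mm across, 121 mm tall, standing loose at the far left of the work. Origin at the middle of its base. To be left alone.

How it is judged:
At the end, for the whole second after the job is handed in: Bottle upright on the coaster within 15 mm of its middle, block in the square tray within 16 mm, lock cylinder face up in the dish within 15 mm, carton in the long tray within 17 mm; each flat on its place (tilt under 0.06 rad), released and at rest (horizontal distance between bottle_centre and coaster below 0.015 m and z of bottle_centre in the frame of coaster between 0.047 and 0.056 m and angle between each of bottle_centre, block_centre, rimcyl_centre, carton_centre's own z axis and vertical below 0.06 rad and contact force between each of bottle, block, rimcyl, carton and the fingers below 0.05 N and linear speed of each of bottle, block, rimcyl, carton below 0.02 m/s and horizontal distance between block_centre and square_tray below 0.016 m and z of block_centre in the frame of square_tray between 0.028 and 0.036 m and horizontal distance between rimcyl_centre and dish below 0.015 m and z of rimcyl_centre in the frame of dish between 0.0155 and 0.0225 m and horizontal distance between carton_centre and long_tray below 0.017 m and z of carton_centre in the frame of long_tray between 0.0215 and 0.0295 m); the robot touches nothing.
It fails at once if the block is moved (30 mm) with the bottle still in it (distance of block_centre from where it was at the start of the episode above 0.03 m and distance between bottle_centre and block_centre below 0.045 m).
It fails at once if the carton is moved (30 mm) with the block still on it (distance of carton_centre from where it was at the start of the episode above 0.03 m and distance between block_centre and carton_centre below 0.075 m and z of block_centre in the frame of carton_centre above 0.03 m).
It fails at once if the carton is moved (30 mm) with the lock cylinder still on it (distance of carton_centre from where it was at the start of the episode above 0.03 m and distance between rimcyl_centre and carton_centre below 0.065 m and z of rimcyl_centre in the frame of carton_centre above 0.025 m).
It fails at once if the screwdriver or the oil bottle is moved by more than 30 mm (distance of any of driver, oil from where it was at the start of the episode above 0.03 m).
It also fails if it takes over 128 s, if anything falls off the work surface, if the arm or the gripper's body presses on something with over 40 N, if the wrist force passes 120 N, or if a joint passes its speed limit or range.

## Robot

A 6-joint arm with a two-finger parallel gripper is mounted at the origin on a cart in front of the work surface, level with it; the furniture and walls round the work are solid. World frame = base frame: x ahead of the robot, y to its left, z up, the work surface at z = 0. Lengths are in m, angles in rad, forces in N, time in s.
With the tool pointing down it reaches from about 0.375 to 0.9 m from the base axis. Payload 3.1 kg.
Tool frame: the origin (TCP) lies midway between the tips of the shut fingers; the grasp point (between the pads) lies 19 mm behind it; z points along the fingers, y is the line along which they close (so a half turn about z gives the same grasp; the last joint's range is limited). The gripper opens to 85 mm and grips with 20 to 120 N. Pads are 22 mm wide; open, the fingers measure 114 mm over their backs; the gripper's body (76 mm by 85 mm) begins 54 mm behind the grasp point. The pads swing forward as they close: fully open they stand 13 mm farther back than shut.
Start: joints at [-1.488, 0.527, 1.433, -0, 1.181, -0.178], TCP at [0.162, -0.604, 0.231] pointing down, gripper open.
Joint ranges: [-3.08, 3.08], [-0.75, 2.2], [0.22, 2.44], [-1.43, 4.57], [0, 2.65], [-2.85, 2.85]. Speed limits (rad/s): [2.79, 2.79, 3.14, 3.14, 3.14, 3.14].

## Interface

Orientations are given as a rotation vector (axis times angle).
In Python, from workcell import * gives the robot as it stands. The module is installed in compiled form; this text tells all that it offers.
- The arm moves only by the tool move_arm, never from a script. Its argument "steps" is a list of rows, each a list of 3 entries, a list of its own where there are three numbers: the shift along the tool's x, y, z in mm, then the turn, a rotation vector about the tool's x, y, z in rad, then the opening, from 0 (shut) to 1 (fully open). A call has 1 to 12 rows; each row shifts and turns the commanded pose from where the row before left it, along the tool's axes as they then stand; what a row does not reach is not made up. A row lasts 1/8 s, in which the tool goes at most 62.5 mm and 10.7 degrees, less where a joint would pass 70% of its speed; a pose out of reach is approached as far as the arm can. A call with a gripper value outside its range is refused whole. The fingers move at their own pace and stop on an object; "force" is the grip in N (left out, the last holds). Time passes only in rows, so rows that do not move let the fingers close. It gives the time, the measured TCP pose, the force, the opening and the grip force at its end, in the units of the state.
- observe(): the state, without advancing time (a new reading comes with each control period).
- get_image(name): name is "side" or "top" or "wrist"; returns the picture (480x640x3 uint8, blue, green, red); there is no depth.
- camera_params(name): a dict with "camera_matrix" (3x3 intrinsics, pixels), "rvec" (rotation vector, rad) and "tvec" (3), from world to camera coordinates, as OpenCV has them. Camera axes: x right, y down, z forward; pixel columns grow to the right and rows downward; lengths in m; the calibration is good to about 2 mm. A picture is of the moment at which its call begins: read the wrist's pose just before it. camera_params takes no time and is no camera call; for the wrist camera it gives the pose at the moment of the call.
- sign_off(): hands the job in; it is judged then, once.
The state is a dict: "t": time; "q": joint angles; "joint_vel": joint speeds; "joint_efforts": joint torques, N m; "tool_pos": TCP position; "tool_rot": TCP orientation; "wrist_force": force on the tool from outside, world axes, zero at the start; "ft_torque": the same for the moment, N m; "width": finger opening in m; "grasp_force": force on a finger pad.
Only numpy, scipy, OpenCV 4.12 (cv2) and the standard library are available. Lean on these libraries where they do the work, as an engineer would, in place of code of your own. Each camera call takes 0.05 s, during which the arm holds its last target. There are 200 camera calls.

## Working session

There is one attempt and no reset: what is moved stays moved. The work goes in short steps, Python scripts to look and compute and a tool call to move; the robot and the scene stay as the last step left them, time stands still between calls to the robot, and variables do not carry over. Pictures are saved under pics/ and viewed, at most 14 in all, crops included, and the job is handed in when it is done.

Besides the shell and the picture viewer there is one more tool, called after "Call:" by a JSON object that holds its "op" and its "data". move_arm: Moves the arm, as the interface text tells. Its arguments: {"type":"object","properties":{"steps":{"type":"array","items":{"type":"array"}},"force":{"type":"number"}},"required":["steps"]}

```bash
mkdir -p pics; cat > h.py <<'E'
from workcell import *
import numpy as np, cv2
from scipy.spatial.transform import Rotation as R
def cam(n):
    c=camera_params(n); return np.array(c["camera_matrix"]),R.from_rotvec(np.ravel(c["rvec"])).as_matrix(),np.ravel(c["tvec"])
def ray(c,uv):
    K,Rm,t=c; o=-Rm.T@t; d=Rm.T@np.linalg.inv(K)@np.array([uv[0],uv[1],1.]); return o,d/np.linalg.norm(d)
def onz(c,uv,z):
    o,d=ray(c,uv); return o+d*(z-o[2])/d[2]
def cross(c1,u1,c2,u2):
    o1,d1=ray(c1,u1);o2,d2=ray(c2,u2)
    s=np.linalg.lstsq(np.c_[d1,-d2],o2-o1,rcond=None)[0]
    a,b=o1+s[0]*d1,o2+s[1]*d2; return (a+b)/2,np.linalg.norm(a-b)
def proj(c,p):
    K,Rm,t=c; q=K@(Rm@np.array(p)+t); return q[:2]/q[2]
E
python3 - <<'E'
from h import *
np.set_printoptions(precision=4,suppress=True)
for n in("side","top","wrist"):
    cv2.imwrite(f"pics/{n}0.png",get_image(n)); c=cam(n); print(n,c[0].ravel(),-c[1].T@c[2],c[1][2])
s=observe();print(s)
E
```

```text
side [522.6735   0.     317.0121   0.     522.6735 235.9761   0.       0.
   1.    ] [ 0.1015 -0.8881  1.0104] [ 0.2891  0.6664 -0.6872]
top [481.0062   0.     313.8409   0.     481.0062 239.8228   0.       0.
   1.    ] [0.3207 0.0147 1.051 ] [ 0.1775  0.0252 -0.9838]
wrist [427.3265   0.     320.2727   0.     427.3265 238.638    0.       0.
   1.    ] [ 0.2337 -0.5844  0.3733] [-0.2828 -0.0744 -0.9563]
{'t': 0.15, 'q': array([-1.4875,  0.5283,  1.4336, -0.    ,  1.1814, -0.1785]), 'joint_vel': array([ 0.0007, -0.0009, -0.0035,  0.    , -0.0002,  0.0014]), 'joint_efforts': array([  0.0007, -44.2745, -17.8276,  -0.0003,   0.0056,  -0.    ]), 'tool_pos': array([ 0.1617, -0.6031,  0.2305]), 'tool_rot': array([-3.113 , -0.4099, -0.0001]), 'wrist_force': array([-0.1819, -0.9989,  0.4075]), 'ft_torque': array([-0.031 ,  0.0785, -0.0463]), 'grasp_force': 0.0, 'width': 0.08521291624069366}
```

View pics/side0.png

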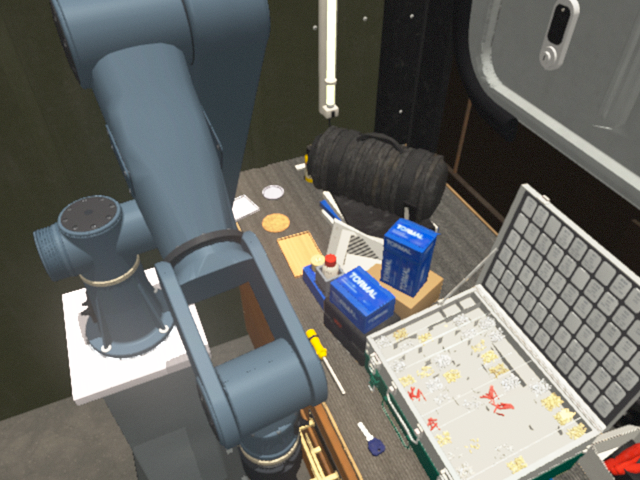

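View pics/top0.png

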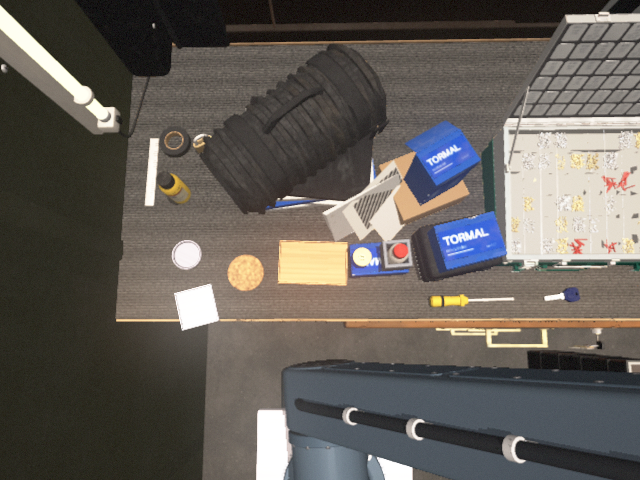

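The views show the pile at top ≈(380,258), with the red cap at (400,250). Also in the top view are the long tray (313,263), coaster (245,272), dish (186,255) and square tray (197,306). A tall black/blue box stands right of the pile. Next I zoom in on the pile and get pixel masks.

```bash
python3 - <<'E'
import cv2,numpy as np
t=cv2.imread("pics/top0.png");s=cv2.imread("pics/side0.png")
a=cv2.resize(t[225:325,150:450],None,fx=2.66,fy=2.66,interpolation=3)
b=cv2.resize(s[175:315,220:420],None,fx=2.3,fy=2.3,interpolation=3)
o=np.zeros((a.shape[0]+b.shape[0],800,3),np.uint8);o[:a.shape[0],:a.shape[1]]=a;o[a.shape[0]:,:b.shape[1]]=b
cv2.imwrite("pics/crop0.png",o);print(a.shape,o.shape)
E
```

```text
(266, 798, 3) (588, 800, 3)
```

View pics/crop0.png

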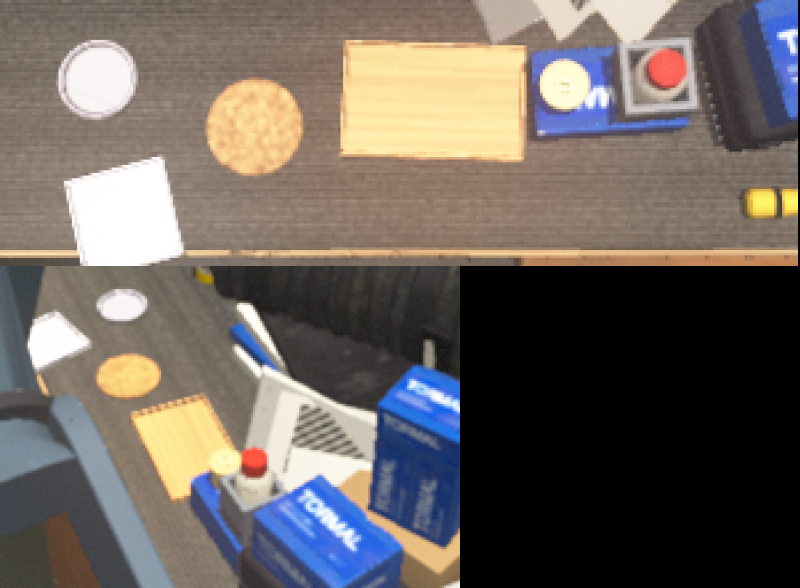

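The crop shows clean shapes for every place and for the cap, brass flange, grey block rim and carton top. Now to measure them by masks in both views.

```bash
cat > seg.py <<'E'
from h import *
def blob(im,lo,hi,roi):
    u0,v0,u1,v1=roi; m=cv2.inRange(cv2.cvtColor(im[v0:v1,u0:u1],cv2.COLOR_BGR2HSV),lo,hi)
    c=max(cv2.findContours(m,0,2)[0],key=cv2.contourArea); (cx,cy),wh,a=cv2.minAreaRect(c)
    M=cv2.moments(c); return np.array([M['m10']/M['m00']+u0,M['m01']/M['m00']+v0]),cv2.boxPoints(((cx+u0,cy+v0),wh,a)),wh,cv2.contourArea(c)
E
python3 - <<'E'
from seg import *
np.set_printoptions(precision=4,suppress=True)
t=cv2.imread("pics/top0.png");s=cv2.imread("pics/side0.png");ct=cam("top");cs=cam("side")
W=((0,0,165),(180,40,255));O=((8,70,120),(25,255,255));Rd=((0,150,120),(6,255,255));B=((18,60,150),(32,200,255))
J={"dish":(W,(165,235,208,275),(255,278,295,205),.009),"coaster":(O,(225,250,268,295),(258,210,293,235),.004),
"long":(O,(272,236,350,292),(273,229,325,278),.009),"sq":(W,(170,280,222,330),None,.009),
"cap":(Rd,(385,238,415,265),(322,250,342,270),.15),"cyl":(B,(350,245,373,268),(308,252,326,272),.076)}
for k,(c,r,r2,z) in J.items():
    a=blob(t,*c,r); w=onz(ct,a[0],z); print(k,a[0],np.array(a[2]),a[3],"xy@z",w,end=" ")
    if r2 and r2[1]<r2[3]:
        b=blob(s,*c,r2); print("| side",b[0],b[3],"X",*cross(ct,a[0],cs,b[0]),end="")
    print()
    if k in("long","sq"): print(np.array([onz(ct,p,z) for p in a[1]])[:,:2])
# hsv samples
h=cv2.cvtColor(t,cv2.COLOR_BGR2HSV); 
for n,(x,y) in {"blk":(625,75),"blk2":(655,43),"blktop":(692,75),"blue":(545,125),"blueside":(600,132)}.items(): print(n,h[int(225+y/2.66),int(150+x/2.66)])
for n,uv in {"carton corner BL?":(531,138),"carton TL":(531,50)}.items(): 
    p=(150+uv[0]/2.66,225+uv[1]/2.66);print(n,onz(ct,p,.045))
for uv in((619,38),(693,36),(699,107),(622,117)): print("blockcorner",onz(ct,(150+uv[0]/2.66,225+uv[1]/2.66),.103))
for uv in((698,30),(725,150)): print("box",onz(ct,(150+uv[0]/2.66,225+uv[1]/2.66),.0),onz(ct,(150+uv[0]/2.66,225+uv[1]/2.66),.1))
p=onz(ct,(172,186),0.06);print("oil",p)
E
```

```text
dish [186.1438 254.3068] [28.2843 30.4056] 665.5 xy@z [0.478  0.3231 0.009 ] 
coaster [245.5709 272.3672] [37.0437 37.3867] 1062.0 xy@z [0.438  0.1914 0.004 ] | side [275.3212 222.5308] 438.0 X [0.4386 0.1919 0.0007] 0.0005326754647623743
long [311.7141 265.4213] [52. 76.] 3504.5 xy@z [0.4521 0.0461 0.009 ] | side [298.2767 250.6765] 1197.5 X [0.4514 0.0459 0.014 ] 2.7118916188181846e-05
[[ 0.5112  0.1338]
 [ 0.5102 -0.0338]
 [ 0.3962 -0.0322]
 [ 0.3967  0.1321]]
sq [196.1296 306.4671] [39.0482 39.7758] 1441.5 xy@z [0.3639 0.2961 0.009 ] 
[[0.3947 0.3502]
 [0.4154 0.2665]
 [0.3339 0.243 ]
 [0.3137 0.3255]]
cap [400.3217 250.4682] [13. 13.] 128.5 xy@z [ 0.4619 -0.1255  0.15  ] | side [329.93   259.7606] 90.5 X [ 0.4638 -0.1274  0.1377] 0.00010921839941212029
cyl [358.  264.5] [11.7047  2.3922] 1.0 xy@z [ 0.4451 -0.0502  0.076 ] | side [315.5397 258.3968] 178.5 X [ 0.4522 -0.0522  0.0742] 0.014121263281437837
blk [  5  15 193]
blk2 [  8  10 205]
blktop [  4  10 206]
blue [114 130 208]
blueside [116 102 147]
carton corner BL? [ 0.423  -0.0344  0.045 ]
carton TL [ 0.4933 -0.0354  0.045 ]
blockcorner [ 0.4921 -0.0986  0.103 ]
blockcorner [ 0.4933 -0.1539  0.103 ]
blockcorner [ 0.4397 -0.1563  0.103 ]
blockcorner [ 0.4325 -0.0992  0.103 ]
box [ 0.5171 -0.1765  0.    ] [ 0.4984 -0.1583  0.1   ]
box [ 0.4172 -0.1947  0.    ] [ 0.408  -0.1748  0.1   ]
oil [0.6192 0.3456 0.06  ]
```

Call:
{"op": "move_arm", "data": {"steps": [[[0,0,-50],[0,0,0],1],[[0,0,-50],[0,0,0],1],[[41.5,-38.2,0],[0,0,0],1],[[41.5,-38.2,0],[0,0,0],1],[[41.5,-38.2,0],[0,0,0],1],[[41.5,-38.2,0],[0,0,0],1],[[41.5,-38.2,0],[0,0,0],1],[[41.5,-38.2,0],[0,0,0],1],[[41.5,-38.2,0],[0,0,0],1],[[41.5,-38.2,0],[0,0,0],1],[[41.5,-38.2,0],[0,0,0],1],[[41.5,-38.2,0],[0,0,0],1]]}}

```text
t: 1.65
tool_pos: [0.4644, -0.1256, 0.3313]
tool_rot: [3.115, 0.41, 0.0]
wrist_force: [0.7, -0.0, 0.8]
width: 0.0849
grasp_force: 0.0
```

Call:
{"op": "move_arm", "data": {"steps": [[[0,0,0],[0,0,-0.187],1],[[0,0,0],[0,0,-0.187],1],[[0,0,0],[0,0,-0.187],1],[[0,0,0],[0,0,-0.187],1],[[0,0,0],[0,0,-0.187],1],[[0,0,0],[0,0,-0.187],1],[[0,0,0],[0,0,-0.187],1],[[0,0,0],[0,0,0],1]]}}

```text
t: 2.65
tool_pos: [0.4635, -0.1271, 0.3311]
tool_rot: [-2.223, -2.219, 0.0]
wrist_force: [0.3, -0.1, -0.9]
width: 0.0853
grasp_force: 0.0
```

```bash
python3 - <<'E'
from h import *
np.set_printoptions(precision=4,suppress=True)
s=observe();print(s["t"],s["tool_pos"],s["tool_rot"],s["q"]);c=cam("wrist")
cv2.imwrite("pics/w1.png",get_image("wrist"));np.save("w1.npy",np.array(c,dtype=object),allow_pickle=True)
print(c[1],-c[1].T@c[2])
ct=cam("top");cs=cam("side")
print("box",cross(ct,(436,271),cs,(329.6,284.6)))
for uv in((344,41),(526,46),(523,160),(341,156)): print(onz(ct,(150+uv[0]/2.66,225+uv[1]/2.66),.009))
E
```

```text
2.65 [ 0.4635 -0.1271  0.3311] [-2.2234 -2.2186  0.0003] [-0.5007  0.2141  1.6457  0.      1.2825 -0.4986]Traceback (most recent call last):
  File "<stdin>", line 4, in <module>
ValueError: could not broadcast input array from shape (3,3) into shape (3,)
```

View pics/w1.png

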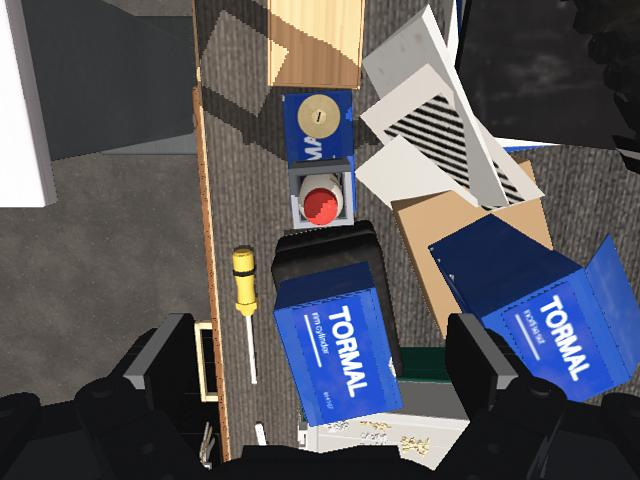

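Wrist view: cap at (321,207), block rim around (322,195), cylinder at (319,117), and the carton edge-aligned. The black box starts right below the block (v≈225). I take a second view from +100 mm in y for heights.

```bash
cat >> h.py <<'E'
import pickle
def snap(n,name):
    c=cam(n); im=get_image(n); cv2.imwrite(f"pics/{name}.png",im); pickle.dump(c,open(f"pics/{name}.pkl","wb")); return im,c
def load(name): return cv2.imread(f"pics/{name}.png"),pickle.load(open(f"pics/{name}.pkl","rb"))
E
python3 - <<'E'
from h import *
snap("wrist","w1")
E
```

Call:
{"op": "move_arm", "data": {"steps": [[[50,0,0],[0,0,0],1],[[50,0,0],[0,0,0],1],[[0,0,0],[0,0,0],1]]}}

```text
t: 3.12
tool_pos: [0.463, -0.0245, 0.3313]
tool_rot: [-2.218, -2.224, -0.0]
wrist_force: [-0.1, -0.7, 1.0]
width: 0.0854
grasp_force: 0.0
```

```bash
python3 - <<'E'
from h import *
snap("wrist","w2")
E
```

```text
(no output)
```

View pics/w2.png

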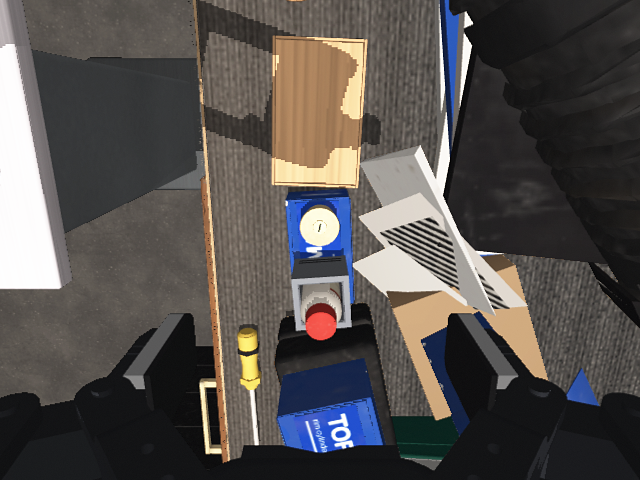

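Second view: cap (321,322), cylinder (319,227), block rim about (291..350, 275..330), and the long tray with corners (273,37), (367,40), (358,188), (272,185).

```bash
python3 - <<'E'
from seg import *
np.set_printoptions(precision=4,suppress=True)
(a,ca),(b,cb)=load("w1"),load("w2"); ct=cam("top")
Rd=((0,150,120),(6,255,255));Br=((15,35,120),(32,200,255))
r1=blob(a,*Rd,(295,180,350,230));r2=blob(b,*Rd,(295,295,350,345));print("cap",r1[0],r2[0],r1[2],r2[2],cross(ca,r1[0],cb,r2[0]))
t1=blob(a,*Br,(295,92,343,142));t2=blob(b,*Br,(295,203,343,250));print("cyl",t1[0],t2[0],t1[2],t2[2],cross(ca,t1[0],cb,t2[0]))
print("cyl@.076",onz(ca,t1[0],.076),onz(cb,t2[0],.076))
print("capface@.146",onz(ca,r1[0],.146),onz(cb,r2[0],.146))
print("box L",cross(ca,(275,296),cb,(279,378))," R",cross(ca,(371,262),cb,(364,360)))
for p in((273,37),(367,40),(358,188),(272,185)): print("tray",onz(cb,p,.009))
for im,n,roi in((a,"a",(270,80,370,240)),(b,"b",(270,180,370,345))):
    u0,v0,u1,v1=roi
    o=cv2.resize(im[v0:v1,u0:u1],None,fx=3.6,fy=3.6,interpolation=3)
    globals()["o"+n]=cv2.copyMakeBorder(o,0,600-o.shape[0],0,400-o.shape[1],0)
cv2.imwrite("pics/c2.png",np.hstack([oa,ob]))
E
```

```text
cap [320.1965 208.0943] [320.5185 325.5438] (32.0, 32.0) (27.0, 29.0) (array([ 0.4632, -0.1281,  0.1466]), np.float64(9.48290004545851e-05))
cyl [318.3565 115.8516] [316.2934 237.7144] (43.0, 41.0) (25.938390731811523, 24.596752166748047) (array([ 0.4607, -0.0591,  0.1156]), np.float64(0.0027157666431323942))
cyl@.076 [ 0.4618 -0.0598  0.076 ] [ 0.4589 -0.0711  0.076 ]
capface@.146 [ 0.4633 -0.1283  0.146 ] [ 0.4632 -0.1284  0.146 ]
box L (array([ 0.4151, -0.246 ,  0.0531]), np.float64(0.001688542375207623))  R (array([ 0.5078, -0.1879,  0.1064]), np.float64(0.0033216746710293737))
tray [0.4153 0.1171 0.009 ]
tray [0.5089 0.1145 0.009 ]
tray [ 0.5041 -0.0343  0.009 ]
tray [ 0.4098 -0.0312  0.009 ]
```

View pics/c2.png

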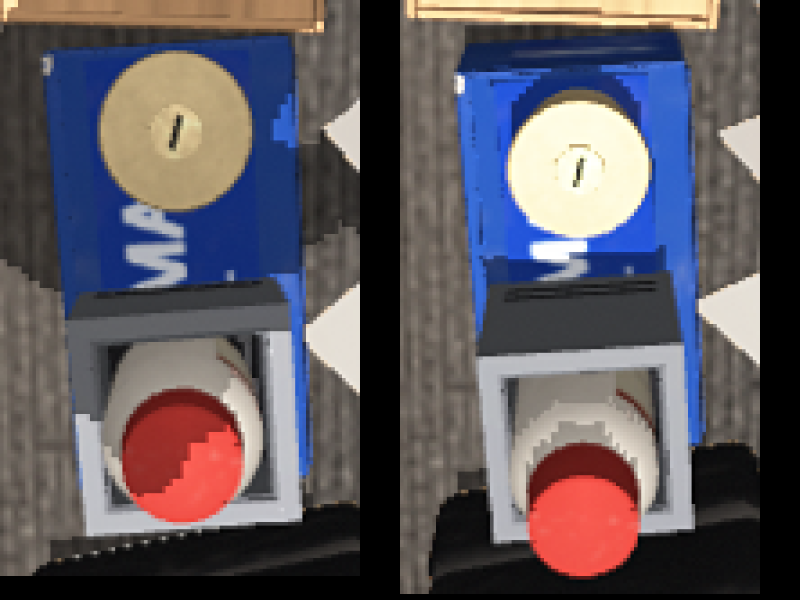

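```bash
python3 - <<'E'
from seg import *
np.set_printoptions(precision=4,suppress=True)
(a,ca),(b,cb)=load("w1"),load("w2")
A=lambda x,y:(270+x/3.6,80+y/3.6); B=lambda x,y:(270+x/3.6,180+y/3.6)
P=[]
for n,p,q in(("TL",(67,322),(78,357)),("TR",(288,305),(285,343)),("BR",(301,521),(294,528)),("BL",(87,536),(93,542))):
    w,e=cross(ca,A(*p),cb,B(*q));print("blk",n,w,e); P.append((onz(ca,A(*p),.103)+onz(cb,B(*q),.103))/2)
P=np.array(P);print(P,P.mean(0),[np.degrees(np.arctan2(*(v[1::-1]))) for v in(P[1]-P[0],P[2]-P[3],P[0]-P[3],P[1]-P[2])])
print("cyl",cross(ca,A(176,131),cb,B(180,168)))
print("carton far L",cross(ca,A(44,55),cb,B(58,74)),"R",cross(ca,A(296,38),cb,B(291,71)))
E
```

```text
blk TL [ 0.436  -0.104   0.1017] 0.00011845261830277393
blk TR [ 0.4896 -0.1002  0.1011] 0.0007859112628769747
blk BR [ 0.4935 -0.1542  0.1007] 0.00023902106116040065
blk BL [ 0.4395 -0.1572  0.103 ] 0.00042504425986133364
[[ 0.4361 -0.1037  0.103 ]
 [ 0.4894 -0.0997  0.103 ]
 [ 0.4933 -0.1532  0.103 ]
 [ 0.4395 -0.1573  0.103 ]] [ 0.4646 -0.1285  0.103 ] [np.float64(4.234117832613477), np.float64(4.274359734328631), np.float64(93.61761264326279), np.float64(94.13968375204267)]
cyl (array([ 0.4624, -0.0603,  0.0746]), np.float64(0.00020670736530774728))
carton far L (array([ 0.4274, -0.0414,  0.0427]), np.float64(0.00041699766988326144)) R (array([ 0.4932, -0.0378,  0.055 ]), np.float64(2.7207576802504416e-05))
```

Heights check out: cap top 0.147, block rim 0.102, cylinder top 0.075. The yaw is about +4.1°. Going for the bottle.

Call:
{"op": "move_arm", "data": {"steps": [[[-52,0.5,0],[0,0,0],1],[[-52,0.5,0],[0,0,0],1],[[0,0,0],[0,0,-0.07],1],[[0,0,50],[0,0,0],1],[[0,0,50],[0,0,0],1],[[0,0,50],[0,0,0],1],[[0,0,0],[0,0,0],1]], "force": 40}}

```text
t: 4.05
tool_pos: [0.4623, -0.1313, 0.1784]
tool_rot: [-2.14, -2.289, 0.004]
wrist_force: [-1.1, -0.5, -0.2]
width: 0.0855
grasp_force: 0.0
```

Call:
{"op": "move_arm", "data": {"steps": [[[2.5,1.5,35],[0,0,0],1],[[0,0,35],[0,0,0],1],[[0,0,0],[0,0,0],1],[[0,0,0],[0,0,0],0],[[0,0,0],[0,0,0],0],[[0,0,0],[0,0,0],0],[[0,0,0],[0,0,0],0],[[0,0,0],[0,0,0],0],[[0,0,0],[0,0,0],0]], "force": 40}}

```text
t: 5.18
tool_pos: [0.4666, -0.1291, 0.1125]
tool_rot: [2.141, 2.297, 0.0]
wrist_force: [-1.7, -0.1, 6.9]
width: 0.0352
grasp_force: 39.9
```

Call:
{"op": "move_arm", "data": {"steps": [[[0,0,-15],[0,0,0],0],[[0,0,-30],[0,0,0],0],[[0,0,-40],[0,0,0],0],[[0,0,-40],[0,0,0],0],[[0,0,0],[0,0,0],0]]}}

```text
t: 5.8
tool_pos: [0.468, -0.1295, 0.2394]
tool_rot: [2.137, 2.292, 0.003]
wrist_force: [-0.1, 0.0, -1.7]
width: 0.0349
grasp_force: 40.4
```

```bash
python3 - <<'E'
from h import *
print(observe()["tool_pos"])
a,_=snap("top","t1");b,_=snap("side","s1")
a=cv2.resize(a[225:325,150:450],None,fx=2.66,fy=2.66,interpolation=3);b=cv2.resize(b[175:315,220:420],None,fx=2.3,fy=2.3)
o=np.zeros((588,800,3),np.uint8);o[:266,:798]=a;o[266:,:460]=b;cv2.imwrite("pics/crop1.png",o)
E
```

```text
[ 0.46800013 -0.1295478   0.23940897]
```

View pics/crop1.png

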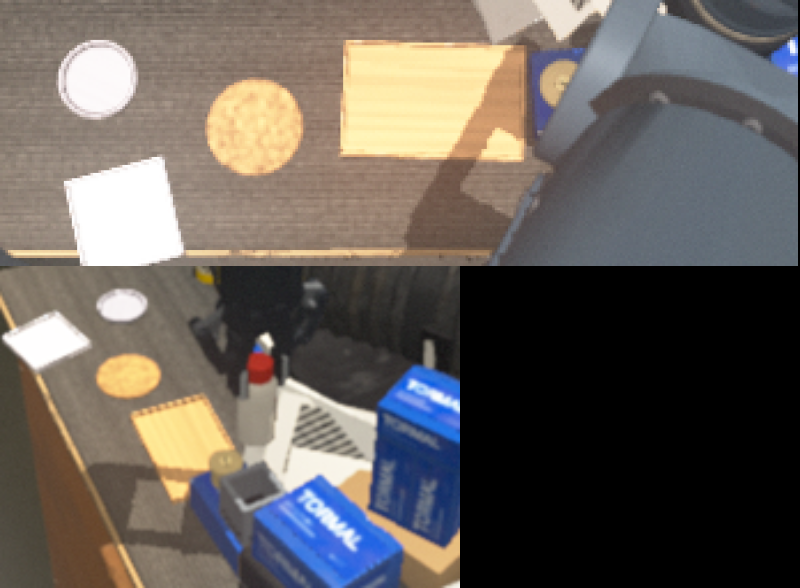

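The bottle hangs in the gripper, clear of the well, and all the places show in both views. I measure the dish and square tray across both views now.

```bash
python3 - <<'E'
from seg import *
np.set_printoptions(precision=4,suppress=True)
(t,ct),(s,cs)=load("t1"),load("s1")
W=((0,0,150),(180,50,255));O=((8,70,120),(25,255,255))
for k,c,r,r2,z in(("dish",W,(165,235,208,275),(255,280,185,203),.009),("coaster",O,(225,250,268,295),(258,294,208,235),.004),("sq",W,(170,280,222,330),(220,262,190,218),.009)):
    a=blob(t,*c,r);b=blob(s,*c,(r2[0],r2[2],r2[1]+6,r2[3]));print(k,a[0],a[2],b[0],b[2],cross(ct,a[0],cs,b[0]),onz(ct,a[0],z),onz(cs,b[0],z))
    if k=="sq":
        P=np.array([onz(ct,p,z) for p in a[1]])[:,:2];print(P,P.mean(0))
P=[]
for p,q in(((344,41),(203,395)),((526,46),None),((523,160),(178,498)),((341,156),(133,413))):
    pt=(150+p[0]/2.66,225+p[1]/2.66);P.append(onz(ct,pt,.009))
    if q: print("tray X",cross(ct,pt,cs,(220+q[0]/2.3,175+(q[1]-266)/2.3)))
P=np.array(P);print(P,P.mean(0))
# sq corners (crop): 
P=np.array([onz(ct,(150+x/2.66,225+y/2.66),.009) for x,y in((65,182),(163,157),(184,254),(82,270))]);print("sq",P,P.mean(0))
E
```

```text
dish [186.5624 254.7827] (32.39269256591797, 35.778690338134766) [272.5749 191.4971] (13.0, 21.0) (array([0.478 , 0.3225, 0.0071]), np.float64(0.001644420974730455)) [0.4769 0.3222 0.009 ] [0.4781 0.3201 0.009 ]
coaster [245.5835 272.3065] (36.769554138183594, 38.18376159667969) [275.2861 222.5813] (20.0, 28.0) (array([0.4387, 0.192 , 0.0005]), np.float64(0.0002724684850471635)) [0.4382 0.1914 0.004 ] [0.4377 0.1882 0.004 ]
sq [196.5816 303.0037] (49.0, 51.0) [240.2618 206.6074] (21.860870361328125, 34.083396911621094) (array([0.3694, 0.2974, 0.0037]), np.float64(0.004585311368589567)) [0.3713 0.2955 0.009 ] [0.3657 0.2918 0.009 ]
[[0.4214 0.3561]
 [0.421  0.244 ]
 [0.3159 0.2405]
 [0.3161 0.3506]] [0.3686 0.2978]
tray X (array([0.51  , 0.118 , 0.0026]), np.float64(0.00190347259726325))
tray X (array([ 0.4131, -0.0305,  0.0063]), np.float64(0.00829114578288728))
tray X (array([0.4159, 0.1182, 0.0078]), np.float64(0.006608548366963302))
[[ 0.5079  0.1175  0.009 ]
 [ 0.5028 -0.0331  0.009 ]
 [ 0.4088 -0.0294  0.009 ]
 [ 0.4126  0.1189  0.009 ]] [0.458  0.0435 0.009 ]
sq [[0.3921 0.3448 0.009 ]
 [0.4123 0.265  0.009 ]
 [0.3339 0.245  0.009 ]
 [0.3213 0.3274 0.009 ]] [0.3649 0.2955 0.009 ]
```

Call:
{"op": "move_arm", "data": {"steps": [[[54,-1.2,0],[0,0,0],0],[[54,-1.2,0],[0,0,0],0],[[54,-1.2,0],[0,0,0],0],[[54,-1.2,0],[0,0,0],0],[[54,-1.2,0],[0,0,0],0],[[52,-1.2,0],[0,0,0],0],[[0,0,50],[0,0,0],0],[[0,0,50],[0,0,0],0],[[0,0,0],[0,0,0],0],[[0,0,0],[0,0,0],0]]}}

```text
t: 7.15
tool_pos: [0.4367, 0.192, 0.1366]
tool_rot: [-2.143, -2.297, 0.0]
wrist_force: [0.3, -1.1, -1.0]
width: 0.0351
grasp_force: 40.4
```

Call:
{"op": "move_arm", "data": {"steps": [[[0,1,40],[0,0,0],0],[[0,0,20],[0,0,0],0],[[0,0,5],[0,0,0],0],[[0,0,3],[0,0,0],0],[[0,0,0],[0,0,0],0]]}}

```text
t: 7.78
tool_pos: [0.4383, 0.1922, 0.0694]
tool_rot: [2.142, 2.297, 0.003]
wrist_force: [0.7, -0.9, -1.0]
width: 0.0349
grasp_force: 40.4
```

Call:
{"op": "move_arm", "data": {"steps": [[[0,0,2],[0,0,0],0],[[0,0,1.5],[0,0,0],0],[[0,0,0],[0,0,0],0]]}}

```text
t: 8.15
tool_pos: [0.4377, 0.1922, 0.0651]
tool_rot: [2.142, 2.298, 0.001]
wrist_force: [-0.9, 0.5, 2.6]
width: 0.0348
grasp_force: 39.7
```

Call:
{"op": "move_arm", "data": {"steps": [[[0,0,1],[0,0,0],0],[[0,0,0],[0,0,0],0]]}}

```text
t: 8.4
tool_pos: [0.4376, 0.1922, 0.0649]
tool_rot: [2.142, 2.298, 0.002]
wrist_force: [-1.4, -1.6, 11.3]
width: 0.0347
grasp_force: 40.8
```

Call:
{"op": "move_arm", "data": {"steps": [[[0,0,0],[0,0,0],0.6],[[0,0,0],[0,0,0],0.8],[[0,0,0],[0,0,0],1],[[0,0,0],[0,0,0],1],[[0,0,0],[0,0,0],1],[[0,0,-50],[0,0,0],1],[[0,0,-60],[0,0,0],1],[[0,0,-60],[0,0,0],1],[[-50,1,-60],[0,0,0],1],[[-50,1,0],[0,0,0],1],[[-50,1,0],[0,0,0],1],[[-40,0,0],[0,0,0],1]]}}

```text
t: 9.9
tool_pos: [0.4526, 0.0111, 0.2821]
tool_rot: [2.143, 2.297, 0.0]
wrist_force: [1.0, 0.0, -1.0]
width: 0.0852
grasp_force: 0.0
```

Call:
{"op": "move_arm", "data": {"steps": [[[-30,5,0],[0,0,0],1],[[0,0,0],[0,0,0],1]]}}

```text
t: 10.15
tool_pos: [0.4602, -0.0186, 0.2817]
tool_rot: [2.146, 2.294, 0.0]
wrist_force: [-1.7, -0.3, -0.2]
width: 0.0854
grasp_force: 0.0
```

```bash
python3 - <<'E'
from h import *
print(observe()["tool_pos"])
b,_=snap("wrist","w3");a,_=snap("top","t2");d,_=snap("side","s2")
o=np.zeros((560,800,3),np.uint8);o[:320,:427]=cv2.resize(b,(427,320));o[320:,:720]=cv2.resize(a[235:315,210:450],None,fx=3,fy=3);o[:320,430:790]=cv2.resize(d[160:320,240:420],None,fx=2,fy=2)
cv2.imwrite("pics/crop2.png",o)
E
```

```text
[ 0.460236   -0.01856497  0.28174658]
```

View pics/crop2.png

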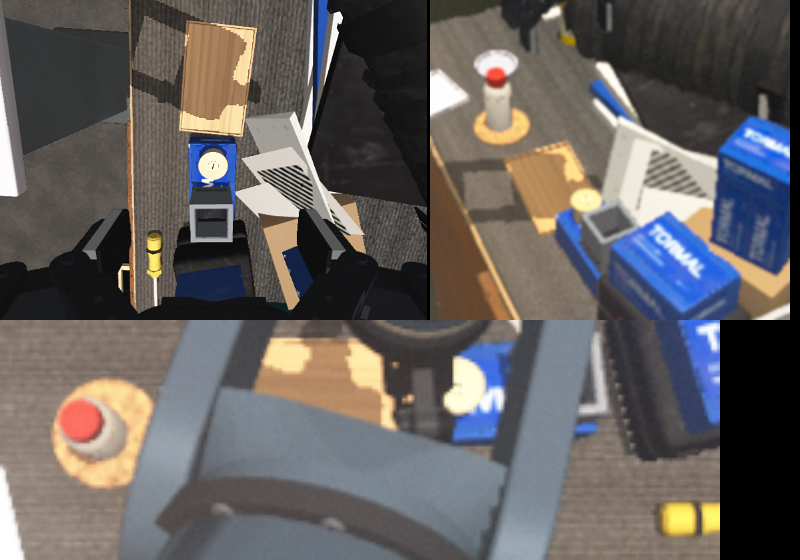

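The bottle stands centred on the coaster. The block is undisturbed on the carton, its rim at about (285..348, 307..363) in the wrist image.

```bash
python3 - <<'E'
from seg import *
np.set_printoptions(precision=4,suppress=True)
a,c=load("w3")
r=blob(a,(0,0,120),(180,60,255),(270,290,365,375));print(r[0],r[2],r[3])
P=np.array([onz(c,p,.103) for p in r[1]]);print(P,P.mean(0))
E
```

```text
[316.5302 334.1324] (56.44745635986328, 64.42868041992188) 3503.5
[[ 0.4353 -0.1035  0.103 ]
 [ 0.4884 -0.099   0.103 ]
 [ 0.4938 -0.1523  0.103 ]
 [ 0.4383 -0.1571  0.103 ]] [ 0.4639 -0.128   0.103 ]
```

```bash
python3 - <<'E'
from seg import *
np.set_printoptions(precision=3,suppress=True)
ims=[load(f"w{i}")[0] for i in(1,2)]
o=[cv2.resize(i[v:v+150,260:400],(400,428),interpolation=3) for i,v in zip(ims,(200,290))]
cv2.imwrite("pics/c3.png",np.hstack(o))
E
```

```text
(no output)
```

View pics/c3.png

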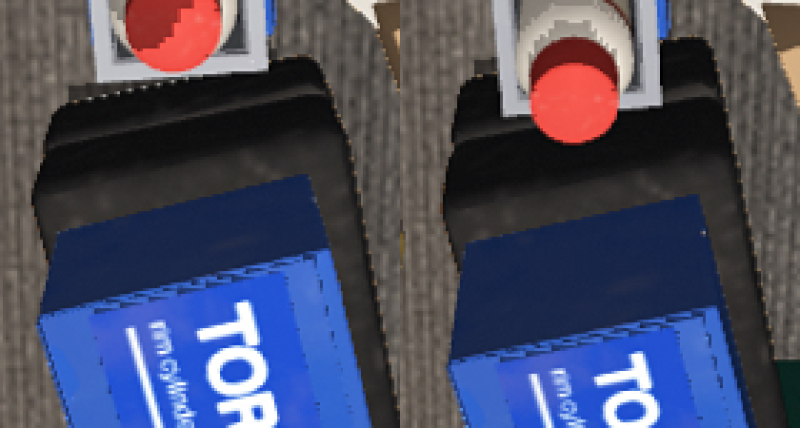

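The crop shows a low black pouch edge next to the block, with the blue box set back behind it. I compute their heights.

```bash
python3 - <<'E'
from seg import *
np.set_printoptions(precision=3,suppress=True)
ca,cb=load("w1")[1],load("w2")[1];k=2.857
for p,q in(((45,142),(48,150)),((328,95),(320,97)),((40,318),(50,360)),((330,250),(315,308)),((60,230),(65,240)),((307,175),(298,197))):
    print(*cross(ca,(260+p[0]/k,200+p[1]/k),cb,(260+q[0]/k,290+q[1]/k)))
E
```

```text
[ 0.419 -0.186  0.077] 0.002069039471200249
[ 0.519 -0.176  0.055] 0.0006932788841815257
[ 0.425 -0.212  0.158] 2.8210269265758642e-05
[ 0.506 -0.189  0.162] 0.0006193921224926403
[ 0.425 -0.209  0.099] 0.0008844902597747558
[ 0.507 -0.188  0.104] 0.00018794886172517015
```

Call:
{"op": "move_arm", "data": {"steps": [[[-55,-1.8,0],[0,0,0],1],[[-54.5,-1.8,0],[0,0,0],1],[[0,0,55],[0,0,0],1],[[0,0,55],[0,0,0],1],[[0,0,0],[0,0,0],1],[[0,0,0],[0,0,0],1]]}}

```text
t: 11.05
tool_pos: [0.465, -0.126, 0.1731]
tool_rot: [2.139, 2.298, 0.001]
wrist_force: [0.7, 0.2, 0.7]
width: 0.0851
grasp_force: 0.0
```

Call:
{"op": "move_arm", "data": {"steps": [[[-1.5,-0.8,55],[0,0,0],1],[[0,0,35],[0,0,0],1],[[0,0,20],[0,0,0],1],[[0,0,0],[0,0,0],1],[[0,0,0],[0,0,0],0],[[0,0,0],[0,0,0],0],[[0,0,0],[0,0,0],0],[[0,0,0],[0,0,0],0]], "force": 40}}

```text
t: 12.05
tool_pos: [0.4645, -0.1284, 0.0637]
tool_rot: [2.139, 2.295, 0.002]
wrist_force: [-0.2, 1.1, 6.4]
width: 0.0536
grasp_force: 42.5
```

Call:
{"op": "move_arm", "data": {"steps": [[[0,0,-20],[0,0,0],0],[[0,0,-50],[0,0,0],0],[[0,0,-50],[0,0,0],0],[[53.7,-8.7,0],[0,0,0],0],[[53.7,-8.7,0],[0,0,0],0],[[53.7,-8.7,0],[0,0,0],0],[[53.7,-8.7,0],[0,0,0],0],[[53.7,-8.7,0],[0,0,0],0],[[53.7,-8.7,0],[0,0,0],0],[[53.7,-8.7,0],[0,0,0],0],[[53.7,-8.7,0],[0,0,0],0],[[0,0,0],[0,0,-0.173],0]]}}

```text
t: 13.55
tool_pos: [0.3625, 0.2992, 0.1827]
tool_rot: [1.923, 2.484, 0.004]
wrist_force: [0.3, -0.8, -2.1]
width: 0.0538
grasp_force: 43.1
```

Call:
{"op": "move_arm", "data": {"steps": [[[0,0,40],[0,0,0],0],[[0,0,0],[0,0,0],0],[[0,0,0],[0,0,0],0]]}}

```text
t: 13.92
tool_pos: [0.3641, 0.2958, 0.1427]
tool_rot: [1.936, 2.474, 0.001]
wrist_force: [0.7, -0.6, -1.8]
width: 0.0538
grasp_force: 43.4
```

```bash
python3 - <<'E'
from h import *
s=observe();print(s["tool_pos"],s["tool_rot"],s["q"])
b,c=snap("wrist","w4");a,_=snap("top","t3")
o=np.zeros((600,800,3),np.uint8);o[:360,:480]=cv2.resize(b,(480,360));o[360:,:660]=cv2.resize(a[235:315,150:370],None,fx=3,fy=3)
cv2.imwrite("pics/crop3.png",o)
print(proj(c,(.3645,.2955,.009)))
E
```

```text
[0.36411411 0.29582363 0.14272758] [1.93608099e+00 2.47361809e+00 1.32083530e-03] [4.43394252e-01 4.65537582e-01 1.90377008e+00 4.75812032e-05
 7.71361485e-01 2.00759420e-01]
[321.04700176 224.4393817 ]
```

View pics/crop3.png

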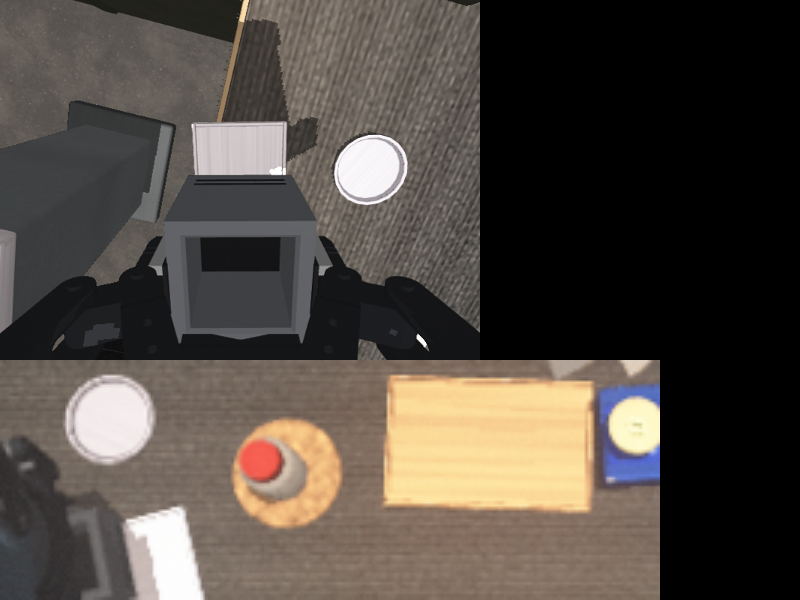

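The block hangs aligned with the square tray. The tray's far edge is at (257,164)–(381,163) in the wrist view and the dish at about (495,227).

```bash
python3 - <<'E'
from seg import *
np.set_printoptions(precision=4,suppress=True)
_,c=load("w4");A=onz(c,(257,164),.009);B=onz(c,(381,163),.009);print(A,B,np.linalg.norm(A-B),np.degrees(np.arctan2(*(B-A)[1::-1])))
n=np.array([(B-A)[1],-(B-A)[0],0])/np.linalg.norm(B-A);print("centre",(A+B)/2+n*.041,"dish",onz(c,(494.5,226.5),.009))
yaw=R.from_rotvec(observe()["tool_rot"]).as_matrix()[:,0];print(np.degrees(np.arctan2(yaw[1],yaw[0])))
E
```

```text
[0.3149 0.3247 0.009 ] [0.392  0.3444 0.009 ] 0.07961788357760845 14.332575511535495
centre [0.3636 0.2948 0.009 ] dish [0.4779 0.322  0.009 ]
103.88943971996868
```

Call:
{"op": "move_arm", "data": {"steps": [[[0,0,50],[0,0,0],0],[[0,0,45],[0,0,0],0],[[0,0,15],[0,0,0],0],[[0,0,6],[0,0,0],0],[[0,0,2],[0,0,0],0],[[0,0,0],[0,0,0],0]]}}

```text
t: 14.78
tool_pos: [0.3646, 0.2962, 0.0249]
tool_rot: [1.935, 2.474, 0.003]
wrist_force: [0.0, -0.3, -1.9]
width: 0.0537
grasp_force: 43.4
```

Call:
{"op": "move_arm", "data": {"steps": [[[0,0,2],[0,0,0],0],[[0,0,1],[0,0,0],0],[[0,0,1],[0,0,0],0],[[0,0,0],[0,0,0],0]]}}

```text
t: 15.28
tool_pos: [0.3641, 0.296, 0.0216]
tool_rot: [1.935, 2.474, 0.003]
wrist_force: [-2.2, 0.2, 14.6]
width: 0.0535
grasp_force: 45.4
```

Call:
{"op": "move_arm", "data": {"steps": [[[0,0,0],[0,0,0],0.8],[[0,0,0],[0,0,0],1],[[0,0,0],[0,0,0],1],[[0,0,0],[0,0,0],1],[[0,0,-30],[0,0,0],1],[[0,0,-60],[0,0,0],1],[[0,0,-60],[0,0,0],1],[[0,0,-60],[0,0,0],1],[[0,0,-40],[0,0,0.173],1]]}}

```text
t: 16.4
tool_pos: [0.3641, 0.296, 0.2727]
tool_rot: [2.147, 2.292, 0.005]
wrist_force: [1.3, 0.4, -0.6]
width: 0.0853
grasp_force: 0.0
```

Call:
{"op": "move_arm", "data": {"steps": [[[-51.7,10.4,0],[0,0,0],1],[[-51.7,10.4,0],[0,0,0],1],[[-51.7,10.4,0],[0,0,0],1],[[-51.7,10.4,0],[0,0,0],1],[[-51.7,10.4,0],[0,0,0],1],[[-51.7,10.4,0],[0,0,0],1],[[0,0,0],[0,0,0],1],[[0,0,0],[0,0,0],1]]}}

```text
t: 17.4
tool_pos: [0.4469, -0.009, 0.2694]
tool_rot: [-2.142, -2.295, 0.001]
wrist_force: [0.1, -1.0, -0.0]
width: 0.0853
grasp_force: 0.0
```

```bash
python3 - <<'E'
from seg import *
np.set_printoptions(precision=4,suppress=True)
s=observe();print(s["t"],s["tool_pos"],s["tool_rot"])
b,c=snap("wrist","w5");a,_=snap("top","t4")
o=np.zeros((600,800,3),np.uint8);o[:360,:480]=cv2.resize(b,(480,360));o[360:,:660]=cv2.resize(a[235:315,150:370],None,fx=3,fy=3)
cv2.imwrite("pics/crop4.png",o)
print(proj(c,(.4624,-.0603,.076)),proj(c,(.465,-.0995,.045)))
E
```

```text
17.4 [ 0.4469 -0.009   0.2694] [-2.1422 -2.2954  0.0007]
[335.1033 265.6735] [333.5131 293.3782]
```

View pics/crop4.png

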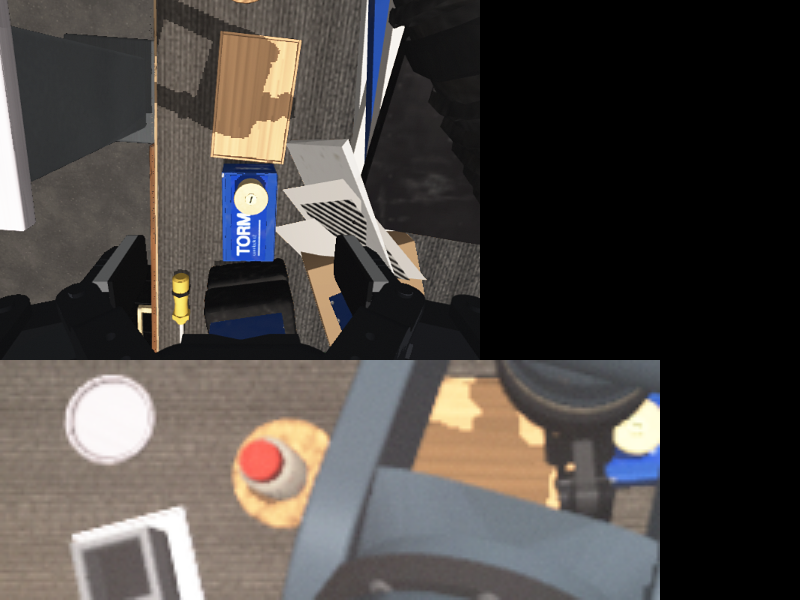

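The block sits in the square tray. The cylinder is at (335,264), as predicted. The carton's top corners are (296,229), (368,229), (298,347) and (367,348).

```bash
python3 - <<'E'
from seg import *
np.set_printoptions(precision=4,suppress=True)
_,c=load("w5")
def f(P,z):
    P=np.array([onz(c,(u/.75,v/.75),z) for u,v in P])[:,:2];d=P[0]+P[1]-P[2]-P[3];print(P,P.mean(0),np.degrees(np.arctan2(d[1],d[0])))
f(((222,172),(276,172),(275,261),(223,260)),.045);f(((217,31),(300,40),(285,163),(211,156)),.009);print(onz(c,(334.7,264),.076))
E
```

```text
[[ 0.4268 -0.0398]
 [ 0.4909 -0.0354]
 [ 0.5017 -0.155 ]
 [ 0.4342 -0.1582]] [ 0.4634 -0.0971] 94.40417909495208
[[ 0.4108  0.1182]
 [ 0.5074  0.1152]
 [ 0.5061 -0.0323]
 [ 0.4101 -0.0297]] [0.4586 0.0429] 89.61647929928593
[ 0.4619 -0.0588  0.076 ]
```

Call:
{"op": "move_arm", "data": {"steps": [[[-51.4,11.5,0],[0,0,0],1],[[0,0,55],[0,0,0],1],[[0,0,55],[0,0,0],1],[[0,0,30],[0,0,0],1],[[0,0,0],[0,0,0],1],[[0,0,0],[0,0,0],1]]}}

```text
t: 18.25
tool_pos: [0.4636, -0.0592, 0.1308]
tool_rot: [2.139, 2.298, 0.001]
wrist_force: [0.3, 0.2, -0.3]
width: 0.0853
grasp_force: 0.0
```

Call:
{"op": "move_arm", "data": {"steps": [[[0,-1,45],[0,0,0],1],[[0,0,25],[0,0,0],1],[[0,0,8],[0,0,0],1],[[0,0,0],[0,0,0],1],[[0,0,0],[0,0,0],0],[[0,0,0],[0,0,0],0],[[0,0,0],[0,0,0],0],[[0,0,0],[0,0,0],0],[[0,0,0],[0,0,0],0]], "force": 40}}

```text
t: 19.38
tool_pos: [0.4621, -0.06, 0.0527]
tool_rot: [2.141, 2.297, 0.001]
wrist_force: [-1.1, 0.3, 6.6]
width: 0.0362
grasp_force: 39.2
```

Call:
{"op": "move_arm", "data": {"steps": [[[0,0,-15],[0,0,0],0],[[0,0,-45],[0,0,0],0],[[0,0,-50],[0,0,0],0],[[0,0,-40],[0,0,0],0],[[54.4,6.1,0],[0,0,0],0],[[54.4,6.1,0],[0,0,0],0],[[54.4,6.1,0],[0,0,0],0],[[54.4,6.1,0],[0,0,0],0],[[54.4,6.1,0],[0,0,0],0],[[54.4,6.1,0],[0,0,0],0],[[54.4,6.1,0],[0,0,0],0],[[0,0,40],[0,0,0],0]]}}

```text
t: 20.88
tool_pos: [0.4803, 0.3282, 0.1643]
tool_rot: [2.134, 2.301, 0.016]
wrist_force: [-0.2, 0.0, -1.4]
width: 0.0358
grasp_force: 40.4
```

Call:
{"op": "move_arm", "data": {"steps": [[[0,0,40],[0,0,0],0],[[0,0,0],[0,0,0],0],[[0,0,0],[0,0,0],0]]}}

```text
t: 21.25
tool_pos: [0.4784, 0.3231, 0.1228]
tool_rot: [2.142, 2.297, 0.002]
wrist_force: [0.3, 0.4, -0.1]
width: 0.0361
grasp_force: 40.5
```

```bash
python3 - <<'E'
from h import *
s=observe();print(s["tool_pos"],s["tool_rot"],s["width"])
b,c=snap("wrist","w6");a,_=snap("side","s4")
o=np.zeros((480,800,3),np.uint8);o[:360,:480]=cv2.resize(b,(480,360));o[:360,480:800]=cv2.resize(a[150:240,230:310],(320,360))
cv2.imwrite("pics/crop5.png",o)
print(proj(c,(.478,.322,.009)))
E
```

```text
[0.47844649 0.3231368  0.12280997] [2.14229762e+00 2.29708715e+00 2.04535567e-03] 0.03608668576805058
[319.62126484 233.84878345]
```

View pics/crop5.png

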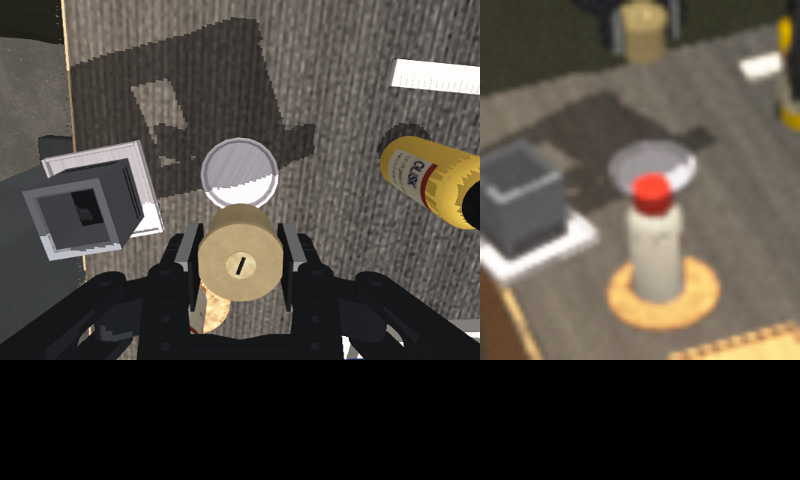

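The cylinder is held level, and the dish centre at (320,232) agrees with the predicted (320,234). Lowering.

Call:
{"op": "move_arm", "data": {"steps": [[[0,0,50],[0,0,0],0],[[0,0,40],[0,0,0],0],[[0,0,14],[0,0,0],0],[[0,0,4],[0,0,0],0],[[0,0,0],[0,0,0],0]]}}

```text
t: 21.98
tool_pos: [0.4789, 0.3235, 0.0152]
tool_rot: [2.142, 2.297, 0.004]
wrist_force: [-0.5, 0.8, -1.7]
width: 0.0359
grasp_force: 40.5
```

Call:
{"op": "move_arm", "data": {"steps": [[[-0.5,0,2.5],[0,0,0],0],[[0,0,1],[0,0,0],0],[[0,0,1],[0,0,0],0],[[0,0,0],[0,0,0],0]]}}

```text
t: 22.48
tool_pos: [0.4782, 0.3228, 0.0107]
tool_rot: [2.142, 2.298, 0.002]
wrist_force: [-1.3, -0.9, 7.0]
width: 0.0361
grasp_force: 41.1
```

Call:
{"op": "move_arm", "data": {"steps": [[[0,0,0],[0,0,0],0.6],[[0,0,0],[0,0,0],0.8],[[0,0,0],[0,0,0],1],[[0,0,0],[0,0,0],1],[[0,0,0],[0,0,0],1],[[0,0,-30],[0,0,0],1],[[0,0,-60],[0,0,0],1],[[0,0,-60],[0,0,0],1],[[0,0,-60],[0,0,0],1],[[-26,-2.7,-30],[0,0,0],1]]}}

```text
t: 23.72
tool_pos: [0.4784, 0.2978, 0.2533]
tool_rot: [2.138, 2.298, 0.011]
wrist_force: [-0.8, -0.2, -0.5]
width: 0.0856
grasp_force: 0.0
```

Call:
{"op": "move_arm", "data": {"steps": [[[-52.4,-5.4,0],[0,0,0],1],[[-52.4,-5.4,0],[0,0,0],1],[[-52.4,-5.4,0],[0,0,0],1],[[-52.4,-5.4,0],[0,0,0],1],[[-52.4,-5.4,0],[0,0,0],1],[[-52.4,-5.4,0],[0,0,0],1],[[-44,-4,0],[0,0,0],1],[[0,0,0],[0,0,0],1],[[0,0,0],[0,0,0],1]]}}

```text
t: 24.85
tool_pos: [0.4652, -0.0633, 0.2492]
tool_rot: [-2.142, -2.296, -0.0]
wrist_force: [-0.2, -0.2, -0.4]
width: 0.0852
grasp_force: 0.0
```

```bash
python3 - <<'E'
from h import *
np.set_printoptions(precision=4,suppress=True)
s=observe();print(s["t"],s["tool_pos"],s["tool_rot"])
b,c=snap("wrist","w7");a,_=snap("top","t5")
m=cv2.inRange(cv2.cvtColor(b,cv2.COLOR_BGR2HSV),(105,90,40),(130,255,255))
ys,xs=np.nonzero(m[200:360,280:390]);print(xs.min()+280,xs.max()+280,ys.min()+200,ys.max()+200)
o=np.zeros((600,800,3),np.uint8);o[:360,:480]=cv2.resize(b,(480,360));o[360:,:660]=cv2.resize(a[235:315,150:370],None,fx=3,fy=3)
cv2.imwrite("pics/crop6.png",o)
E
```

```text
24.85 [ 0.4652 -0.0633  0.2492] [-2.1424 -2.2963 -0.0001]
280 356 200 306
```

View pics/crop6.png

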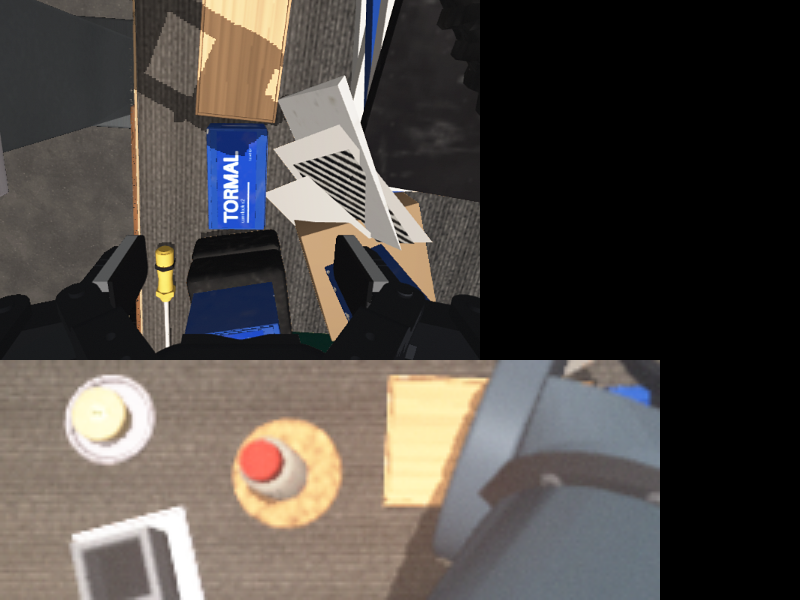

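The cylinder is in the dish, and the bare carton has corners (277,168), (356,168), (352,307), (279,305). A white vent piece lies close on its +x side; I check its clearance for the finger.

```bash
python3 - <<'E'
from h import *
np.set_printoptions(precision=4,suppress=True)
c5,c7=load("w5")[1],load("w7")[1]
P=np.array([onz(c7,(u/.75,v/.75),.045) for u,v in((208,126),(267,126),(264,230),(209,229))])[:,:2];print(P,P.mean(0))
for p,q in(((275,225),(266,194)),((283,190),(274,150)),((287,141),(278,98)),((302,252),(295,222))): print(cross(c5,np.array(p)/.75,c7,np.array(q)/.75), onz(c7,np.array(q)/.75,0))
E
```

```text
[[ 0.4283 -0.0379]
 [ 0.4918 -0.0336]
 [ 0.4997 -0.1565]
 [ 0.4343 -0.1597]] [ 0.4635 -0.0969]
(array([ 0.505 , -0.1319, -0.0148]), np.float64(0.0012045520557321554)) [ 0.5028 -0.1269  0.    ]
(array([ 0.5038, -0.062 ,  0.0309]), np.float64(0.00031512890690145863)) [ 0.5074 -0.0683  0.    ]
(array([ 0.5064, -0.0053, -0.0004]), np.float64(0.0011287307285777416)) [ 0.5058 -0.0055  0.    ]
(array([ 0.5431, -0.1585,  0.0112]), np.float64(0.0011224025400771679)) [ 0.545  -0.1637  0.    ]
```

```bash
python3 - <<'E'
from h import *
for n in("w7","w5"):
  b,c=load(n); h=cv2.cvtColor(b,cv2.COLOR_BGR2HSV)
  for z in(0.0,0.03):
    print(n,"z",z,"rows y, cols x=.500...532 step 3mm; # bright/white, o=other, C=tan")
    for y in np.arange(-.05,-.145,-.006):
        r=""
        for x in np.arange(.497,.534,.003):
            u,v=proj(c,(x,y,z)).round().astype(int);H,S,V=h[v,u]; r+="B" if S>120 and 100<H<130 else "#" if S<45 and V>140 else "."
        print(f"{y:.3f}",r)
E
```

```text
w7 z 0.0 rows y, cols x=.500...532 step 3mm; # bright/white, o=other, C=tan
-0.050 B..........##
-0.056 B..........##
-0.062 B......######
-0.068 B...#########
-0.074 B....########
-0.080 B......######
-0.086 B.........###
-0.092 BB.........##
-0.098 BB...........
-0.104 BB...........
-0.110 BB..........#
-0.116 BB......#####
-0.122 BB..#########
-0.128 BB###########
-0.134 BBB.#########
-0.140 BB....#######
w7 z 0.03 rows y, cols x=.500...532 step 3mm; # bright/white, o=other, C=tan
-0.050 ..........###
-0.056 ......#######
-0.062 ..###########
-0.068 .....########
-0.074 ......#######
-0.080 ........###..
-0.086 B.........###
-0.092 B...........#
-0.098 B...........#
-0.104 B.......#####
-0.110 B...#########
-0.116 B############
-0.122 B.###########
-0.128 B...#########
-0.134 BB.....######
-0.140 BB......#####
w5 z 0.0 rows y, cols x=.500...532 step 3mm; # bright/white, o=other, C=tan
-0.050 B..........##
-0.056 B............
-0.062 B............
-0.068 BB......#####
-0.074 BB...########
-0.080 BB.....######
-0.086 BB......#####
-0.092 BB........###
-0.098 BB..........#
-0.104 BBB..........
-0.110 BB...........
-0.116 BBB..........
-0.122 BBB.....#####
-0.128 BBB##########
-0.134 BBB.#########
-0.140 BBB...#######
w5 z 0.03 rows y, cols x=.500...532 step 3mm; # bright/white, o=other, C=tan
-0.050 ...........##
-0.056 ..........###
-0.062 ...##########
-0.068 ....#########
-0.074 .......######
-0.080 B.......###.#
-0.086 B.........###
-0.092 B...........#
-0.098 B............
-0.104 B...........#
-0.110 B....########
-0.116 B.###########
-0.122 B..##########
-0.128 BB...########
-0.134 BB.....######
-0.140 BB.......####
```

The gap in the vent piece at y −0.086…−0.104 is free out to x≈0.523 at every height, so a grasp at y≈−0.098 fits.

Call:
{"op": "move_arm", "data": {"steps": [[[-35,-4,0],[0,0,0],1],[[0,0,55],[0,0,0],1],[[0,0,55],[0,0,0],1],[[0,0,50],[0,0,0],1],[[0,0,0],[0,0,0],1],[[0,0,0],[0,0,0],1]]}}

```text
t: 25.7
tool_pos: [0.4651, -0.0985, 0.0905]
tool_rot: [2.139, 2.298, 0.001]
wrist_force: [0.4, 0.2, 0.1]
width: 0.0853
grasp_force: 0.0
```

Call:
{"op": "move_arm", "data": {"steps": [[[0,-1.3,30],[0,0,0],1],[[0,0,20],[0,0,0],1],[[0,0,14],[0,0,0],1],[[0,0,8],[0,0,0],1],[[0,0,0],[0,0,0],1]]}}

```text
t: 26.32
tool_pos: [0.4632, -0.099, 0.0177]
tool_rot: [2.142, 2.297, 0.0]
wrist_force: [0.5, -0.0, 0.4]
width: 0.0857
grasp_force: 0.0
```

Call:
{"op": "move_arm", "data": {"steps": [[[0,0,0],[0,0,0],0],[[0,0,0],[0,0,0],0],[[0,0,0],[0,0,0],0],[[0,0,0],[0,0,0],0],[[0,0,-20],[0,0,0],0],[[0,0,-40],[0,0,0],0],[[0,0,0],[0,0,0],0],[[0,0,0],[0,0,0],0]], "force": 40}}

```text
t: 27.32
tool_pos: [0.4624, -0.0988, 0.077]
tool_rot: [-2.142, -2.297, 0.0]
wrist_force: [-1.1, 0.4, -2.9]
width: 0.0655
grasp_force: 45.9
```

Call:
{"op": "move_arm", "data": {"steps": [[[47,2,-20],[0,0,0],0],[[47,2,0],[0,0,0],0],[[47,2,0],[0,0,0],0],[[0,0,0],[0,0,0.1],0],[[0,0,20],[0,0,0],0],[[0,0,0],[0,0,0],0],[[0,0,0],[0,0,0],0]]}}

```text
t: 28.2
tool_pos: [0.4585, 0.0421, 0.0768]
tool_rot: [-2.254, -2.187, 0.002]
wrist_force: [-0.4, -0.2, -2.3]
width: 0.0652
grasp_force: 45.7
```

```bash
python3 - <<'E'
from h import *
s=observe();print(s["tool_pos"],s["tool_rot"])
b,c=snap("wrist","w8");a,_=snap("side","s5")
o=np.zeros((600,800,3),np.uint8);o[:360,:480]=cv2.resize(b,(480,360));o[:360,480:800]=cv2.resize(a[195:285,260:340],(320,360))
cv2.imwrite("pics/crop7.png",o)
E
```

```text
[0.4584604  0.04205599 0.07677449] [-2.25374253e+00 -2.18660157e+00  1.70951566e-03]
```

View pics/crop7.png

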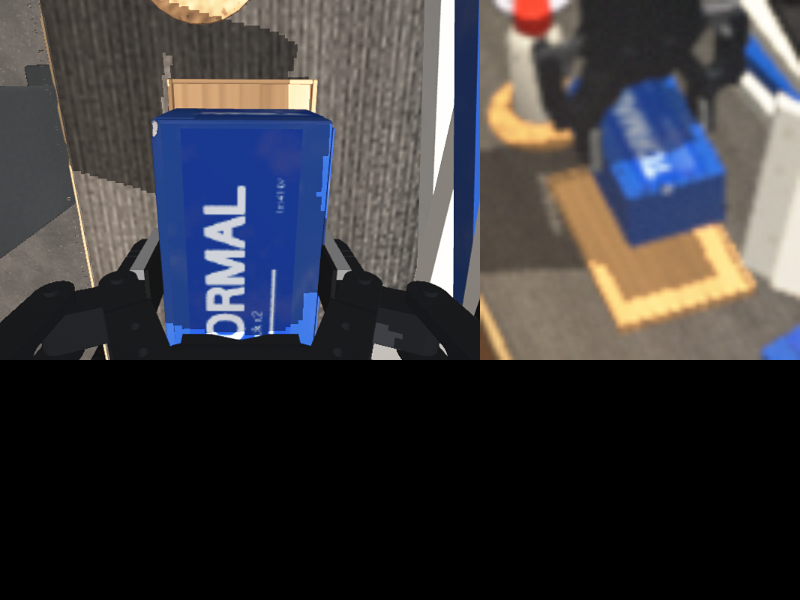

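Carton level over the long tray: tray far edge at (223,106)–(424,107), carton far top edge at (207,164)–(444,161). Checking alignment.

```bash
python3 - <<'E'
from h import *
np.set_printoptions(precision=4,suppress=True)
_,c=load("w8")
for p,q,z in(((167,79),(318,80),.009),((155,123),(333,121),.104)):
    A,B=[onz(c,np.array(x)/.75,z) for x in(p,q)];print(A,B,(A+B)/2,np.linalg.norm(A-B),np.degrees(np.arctan2((B-A)[1],(B-A)[0])))
E
```

```text
[0.4145 0.1188 0.009 ] [0.5092 0.1153 0.009 ] [0.4619 0.1171 0.009 ] 0.09473550503710637 -2.1169758171966384
[0.4296 0.1028 0.104 ] [0.4932 0.1016 0.104 ] [0.4614 0.1022 0.104 ] 0.06364407789057 -1.10615564277761
```

Call:
{"op": "move_arm", "data": {"steps": [[[0,0,30],[0,0,0],0],[[0,0,17],[0,0,0],0],[[0,0,5],[0,0,0],0],[[0,0,0],[0,0,0],0],[[0,0,2],[0,0,0],0],[[0,0,1],[0,0,0],0],[[0,0,0],[0,0,0],0]]}}

```text
t: 29.18
tool_pos: [0.4591, 0.0421, 0.0226]
tool_rot: [2.254, 2.188, 0.001]
wrist_force: [0.2, -0.1, -1.8]
width: 0.0656
grasp_force: 45.7
```

Call:
{"op": "move_arm", "data": {"steps": [[[0,0,1],[0,0,0],0],[[0,0,1],[0,0,0],0],[[0,0,1],[0,0,0],0],[[0,0,0],[0,0,0],0]]}}

```text
t: 29.68
tool_pos: [0.459, 0.0421, 0.021]
tool_rot: [2.254, 2.187, 0.001]
wrist_force: [-1.4, 0.5, 16.5]
width: 0.065
grasp_force: 48.1
```

Call:
{"op": "move_arm", "data": {"steps": [[[0,0,0],[0,0,0],1],[[0,0,0],[0,0,0],1],[[0,0,0],[0,0,0],1],[[0,0,0],[0,0,0],1],[[0,0,-30],[0,0,0],1],[[0,0,-60],[0,0,0],1],[[0,0,-60],[0,0,0],1],[[0,0,-60],[0,0,0],1],[[-50,0,-30],[0,0,0],1],[[-50,0,0],[0,0,0],1],[[-50,0,0],[0,0,0],1],[[-50,0,0],[0,0,0],1]]}}

```text
t: 31.18
tool_pos: [0.4525, -0.1591, 0.2593]
tool_rot: [-2.254, -2.188, -0.0]
wrist_force: [1.7, -0.5, 0.3]
width: 0.0853
grasp_force: 0.0
```

Call:
{"op": "move_arm", "data": {"steps": [[[-50,0,0],[0,0,0],1],[[0,0,0],[0,0,0],1],[[0,0,0],[0,0,0],1]]}}

```text
t: 31.55
tool_pos: [0.4508, -0.2072, 0.2588]
tool_rot: [-2.254, -2.186, -0.0]
wrist_force: [0.3, 0.2, 0.8]
width: 0.0854
grasp_force: 0.0
```

```bash
python3 - <<'E'
from seg import *
np.set_printoptions(precision=4,suppress=True)
s=observe();print(s["t"],s["tool_pos"],s["wrist_force"],s["width"],s["grasp_force"])
t,ct=snap("top","t6");d,cs=snap("side","s6")
def q(n,im,c,lo,hi,r,z):
    try:
        b=blob(im,lo,hi,r);P=np.array([onz(c,p,z) for p in b[1]]);print(n,"mom",onz(c,b[0],z),"rect",P.mean(0),"size",np.linalg.norm(P[0]-P[1]),np.linalg.norm(P[1]-P[2]))
    except Exception as e: print(n,e)
q("carton top",t,ct,(105,60,40),(130,255,255),(265,230,360,300),.048)
q("carton side",d,cs,(105,60,40),(130,255,255),(265,225,330,285),.048)
q("cap top",t,ct,(0,150,120),(6,255,255),(220,240,270,300),.099); q("cap side",d,cs,(0,150,120),(6,255,255),(255,170,300,230),.092)
q("cyl",t,ct,(15,40,120),(35,255,255),(165,235,208,275),.034)
q("block",t,ct,(0,0,60),(180,60,225),(170,280,222,322),.061)
E
```

```text
31.55 [ 0.4508 -0.2072  0.2588] [0.3245 0.156  0.7704] 0.08539383851447899 0.0
carton top mom [0.4576 0.0454 0.048 ] rect [0.4578 0.0458 0.048 ] size 0.0686210833602962 0.11953779503834759
carton side mom [0.4526 0.0223 0.048 ] rect [0.4555 0.0273 0.048 ] size 0.08560132472767833 0.16781958254139323
cap top mom [0.4355 0.1936 0.099 ] rect [0.4357 0.1933 0.099 ] size 0.023814961362235574 0.026012514549960213
cap side mom [0.4374 0.1929 0.092 ] rect [0.4381 0.1926 0.092 ] size 0.022430414902013657 0.04376581828006259
cyl mom [0.4798 0.3224 0.034 ] rect [0.4782 0.3217 0.034 ] size 0.04137071156166002 0.03706306744338254
block mom [0.3739 0.2839 0.061 ] rect [0.3742 0.284  0.061 ] size 0.10650273165599662 0.08380098141008804
```

All four readings agree with their places. The block was released within 2 mm of the tray centre and has been seen seated since. Handing in.

```bash
python3 -c "
from workcell import *
print(sign_off())"
```

```text
the job is handed in; nothing more can be done
None
```

I took the pile apart in the required order and handed the job in at about 32 s; the hand-in returned no verdict. The final pictures put the bottle, lock cylinder and carton within about 4 mm of their places' middles; the block's last mask was polluted, so its position rests on the release pose, within 2 mm of the tray's middle, and later views of it seated.

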